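# Free the jammed hot-air nozzles and pack them in stacking trays

### The job

The hot-air nozzles have cooled and jammed in the nozzle block: twist each one anticlockwise to break it free, pull it out and lower it into the base tray (the one with a carrying ear on each long side), without dropping it in. When all the nozzles are in, stack the earless tray on the base tray, turned end for end so that it stands upright on the ledges above the nozzles instead of nesting. Do not disturb the other things on the bench, and let go of everything.

Things in the scene. Friction and masses are not known exactly. Their poses are not given: they have to be found in the camera images.
- block: Fixed nozzle block, 170 x 170 mm, top face 50 mm above the bench. Origin: centre of its underside; z up. Four seats at x = +-37.5, y = +-37.5 mm in its frame, each with a slot in the top 48 mm long along the block's x and 22 mm wide; seats without a nozzle stay empty. A seated nozzle's flange lies on the top, its origin 12 mm above the bench, its x axis 0.85 rad clockwise (from above) of the block's x.
- block_top (a point): Centre of the block's top face, 50 mm up. Seated nozzles are jammed: a straight pull does not move them. Turned on the spot anticlockwise (from above) by 0.85 rad, against 0.14 N m of stiction (stop at 0.95, no spring-back), the wing lies along the slot (within 0.2 rad will do) and the nozzle pulls straight up; 40 mm of lift clears the block.
- nozzle0: Steel hot-air nozzle, 73 mm tall, about 0.14 kg; may be absent. Origin: centre of its lower end; z up it, x along its wing (both ways alike). From below: cross bar 40 (x) x 12 (y) x 12 mm, tapered shank about 19 mm thick, flange 40 mm across at 38 to 43 mm, wing grip 44 (x) x 16 (y) mm from 43 mm to the top at 73 mm. Stands on its lower end if set down straight.
- nozzle1: Steel hot-air nozzle, 73 mm tall, about 0.14 kg; may be absent. Origin: centre of its lower end; z up it, x along its wing (both ways alike). From below: cross bar 40 (x) x 12 (y) x 12 mm, tapered shank about 19 mm thick, flange 40 mm across at 38 to 43 mm, wing grip 44 (x) x 16 (y) mm from 43 mm to the top at 73 mm. Stands on its lower end if set down straight.
- nozzle2: Steel hot-air nozzle, 73 mm tall, about 0.14 kg; may be absent. Origin: centre of its lower end; z up it, x along its wing (both ways alike). From below: cross bar 40 (x) x 12 (y) x 12 mm, tapered shank about 19 mm thick, flange 40 mm across at 38 to 43 mm, wing grip 44 (x) x 16 (y) mm from 43 mm to the top at 73 mm. Stands on its lower end if set down straight.
- nozzle3: Steel hot-air nozzle, 73 mm tall, about 0.14 kg; may be absent. Origin: centre of its lower end; z up it, x along its wing (both ways alike). From below: cross bar 40 (x) x 12 (y) x 12 mm, tapered shank about 19 mm thick, flange 40 mm across at 38 to 43 mm, wing grip 44 (x) x 16 (y) mm from 43 mm to the top at 73 mm. Stands on its lower end if set down straight.
- tray_base: Open grey tray for the nozzles; loose, 0.45 kg. 226 (x) x 166 (y) x 95 mm high; at the rim an ear 70 x 19 mm sticks out of each long side; walls lean out, underside 200 x 140 mm. Origin: centre of the underside; z up, x along its length. A rib along y at x = 0 parts two compartments: free at the 4 mm floor for |x| 17 to 82 mm (45 mm up: 6 to 87 mm), |y| below 66 mm.
- tray_base_mark (a point): Point on the middle ledge of tray_base, 100 mm along its +x, 82 mm above its underside. Inside both trays, 82 mm up (13 mm below the rim), the +x end has ONE ledge in the middle (48 mm wide), the -x end TWO ledges in the corners (47 mm wide each).
- tray_top: The other tray: same shape and axes as tray_base but no ears, about 0.4 kg, empty on the bench, its x axis at first within 0.5 rad of tray_base's. Its rib, the grip for lifting, is at the tray's middle: along y, 12 mm thick (in x), upright-sided from 35 to 60 mm above the underside, about 140 mm long, widening to 32 mm at the floor.
- tray_top_mark (a point): Point on the middle ledge of tray_top, 100 mm along its +x, 82 mm above its underside. Set in the same way round, tray_top would nest in tray_base; with its x axis opposite to tray_base's and centred within about 5 mm it stands on the ledges, its underside 82 mm above tray_base's underside.
- solvent: Bystander, leave alone: bottle, 56 mm across, 130 mm tall.
- flux: Bystander, leave alone: jar, 52 mm across, 50 mm tall.
- driver: Bystander, leave alone: screwdriver 150 mm long, lying.
- solder: Bystander, leave alone: steel reel, 60 mm across, 35 mm tall.
- phone: Bystander, leave alone: phone 150 x 72 x 9 mm, lying flat.
- sponge: Bystander, leave alone: sponge block 70 x 50 x 20 mm.
- meter: Bystander, leave alone: multimeter 160 x 80 x 41 mm, lying flat.
Things that resemble listed ones, but are neither listed nor needed, are in the scene too. Leave any orange look-alike of the nozzle0 alone.

How it is judged:
By the outcome, as a careful person would: the job done as asked, in the order asked, and still so for the second after the job is handed in, with the robot touching nothing.
Of nozzle0, nozzle1, nozzle2, nozzle3 only 3 to 4 are there at a start; the rules pass over those that are not, and their reading is None.
At some moment in a run one of tray_top may be knocked a few centimetres aside while the robot is not near it.
It also fails if it takes over 210 s, if anything falls off the work surface, if the arm or the gripper's body presses on something with over 40 N, if the wrist force passes 120 N, or if a joint passes its speed limit or range.

### The arm

A 6-joint arm with a two-finger parallel gripper is mounted at the origin on the work surface. World frame = base frame: x ahead of the robot, y to its left, z up, the work surface at z = 0. Lengths are in m, angles in rad, forces in N, time in s.
With the tool pointing down it reaches from about 0.35 to 0.975 m from the base axis. Payload 4.9 kg.
Tool frame: the origin (TCP) lies midway between the tips of the shut fingers; the grasp point (between the pads) lies 19 mm behind it (manip.hold_point_z is the distance from the TCP to the grasp point, in m); z points along the fingers, y is the line along which they close (so a half turn about z gives the same grasp; the last joint's range is limited). The gripper opens to 85 mm and grips with 20 to 120 N. Pads are 22 mm wide; open, the fingers measure 114 mm over their backs; the gripper's body (76 mm by 85 mm) begins 54 mm behind the grasp point. The pads swing forward as they close: fully open they stand 13 mm farther back than shut.
Start: joints at [-1.417, 0.053, 1.613, -0, 1.476, -0.119], TCP at [0.168, -0.602, 0.231] pointing down, gripper open.
Joint ranges: [-3.01, 3.01], [-1.01, 2.22], [0.06, 2.58], [-1.02, 4.17], [0.09, 2.62], [-3.14, 3.14]. Speed limits (rad/s): [2.57, 2.57, 3.14, 3.14, 3.14, 3.14].

### API

Orientations are given as a unit quaternion [w, x, y, z].
In Python, from plant import manip gives the robot as it stands. The module is installed in compiled form; this text tells all that it offers.
- The arm moves only by the shell command python3 -m jog 'ROWS' [OPENING]. ROWS is JSON, one flat list of numbers, 6 for each row, row after row: the shift along the tool's x, y, z in units of 0.1 m (1.0 is 0.1 m), then the turn, a rotation vector about the tool's x, y, z in units of 180 degrees (1.0 is 180 degrees). A call has 1 to 8 rows; each row is the pose to reach, as a shift and turn from the pose commanded when the call began, along the tool's axes at that moment, turning the shorter way round; what a row does not reach only later rows make up. A row lasts 1/8 s, in which the tool goes at most 62.5 mm and 10.7 degrees, less where a joint would pass 70% of its speed; a pose out of reach is approached as far as the arm can. A call with a number of a shift or a turn outside -1 to 1 is refused whole. A call with a gripper value outside its range is refused whole. OPENING is the finger opening in mm, from 0 to 85.4, set as the call begins (- or left out, the last holds). The fingers move at their own pace and stop on an object; the grip force is fixed at half the most. Time passes only in rows, so rows that repeat a pose let the fingers close. It gives the time, the measured TCP pose, the force, the opening and the grip force at its end, in the units of the state.
- manip.state(): the state, without advancing time (a new reading comes with each control period).
- manip.grab_frame(name): name is "side" or "top" or "wrist"; returns a dict with "img" (420x560x3 uint8, blue, green, red), "z_map" (420x560 float32, m along the optical axis (not along the pixel's ray), 0 where there is no reading), "fx", "fy", "cx", "cy" (pixels), "distortion" ([k1, k2, p1, p2, k3] as OpenCV has them; the pictures are not rectified), "xyz" and "attitude" of the camera in the world; the wrist camera has in their place "T_tool_cam" (4x4, takes a point from camera to tool coordinates, whose origin is the TCP and whose axes are the flange's). Camera axes: x right, y up, looking along -z (the intrinsics and any distortion apply to the point x, -y, -z); pixel columns grow to the right and rows downward; lengths in m; the calibration is good to about 2 mm. A picture is of the moment at which its call begins: read the wrist's pose just before it.
- manip.job_done(): hands the job in; it is judged then, once.
The state is a dict: "time": time; "joint_pos": joint angles; "joint_vel": joint speeds; "joint_efforts": joint torques, N m; "tool_pos": TCP position; "tool_rot": TCP orientation; "contact_force": force on the tool from outside, world axes, zero at the start; "ft_torque": the same for the moment, N m; "gripper_width": opening from 0.0 (shut) to 1.0 (fully open); "grasp_force": force on a finger pad.
Only numpy, scipy, OpenCV 4.12 (cv2) and the standard library are available. Lean on these libraries where they do the work, as an engineer would, in place of code of your own. Each camera call takes 0.05 s, during which the arm holds its last target. There are 200 camera calls.

## Working session

There is one attempt and no reset: what is moved stays moved. The work goes in short steps, Python scripts to look and compute and a shell command to move; the robot and the scene stay as the last step left them, time stands still between calls to the robot, and variables do not carry over. Pictures are saved under pics/ and viewed, at most 14 in all, crops included, and the job is handed in when it is done.

```bash
mkdir -p pics
cat > h.py <<'E'
import numpy as np, cv2, json
from scipy.spatial.transform import Rotation as R
from plant import manip
def rot(q): return R.from_quat([q[1],q[2],q[3],q[0]]).as_matrix()
def grab(name, save=None):
    s=manip.state(); f=manip.grab_frame(name)
    if name=='wrist':
        T=np.eye(4);T[:3,:3]=rot(s['tool_rot']);T[:3,3]=s['tool_pos'];C=T@np.array(f['T_tool_cam'])
        f['Rc'],f['p']=C[:3,:3],C[:3,3]
    else:
        a=np.array(f['attitude']); f['Rc']=rot(a) if a.size==4 else a; f['p']=np.array(f['xyz'])
    if save: cv2.imwrite('pics/'+save,f['img']); np.save('pics/'+save+'.npy',f,allow_pickle=True)
    return f
def rays(f,uv):
    K=np.array([[f['fx'],0,f['cx']],[0,f['fy'],f['cy']],[0,0,1]])
    n=cv2.undistortPoints(np.array(uv,float).reshape(-1,1,2),K,np.array(f['distortion'],float)).reshape(-1,2)
    return np.c_[n[:,0],-n[:,1],-np.ones(len(n))]
def plane(f,uv,z):
    d=rays(f,uv)@f['Rc'].T
    return f['p']+d*((z-f['p'][2])/d[:,2])[:,None]
def cloud(f):
    v,u=np.mgrid[0:420,0:560]
    d=rays(f,np.c_[u.ravel(),v.ravel()])*f['z_map'].ravel()[:,None]
    return (d@f['Rc'].T+f['p']).reshape(420,560,3)
E
python3 - <<'E'
from h import *
s=manip.state(); print(s['tool_pos'],s['tool_rot'],s['time'],manip.hold_point_z)
for n in('top','side'):
    f=grab(n,n+'0.png'); print(n,f['p'],f['fx'],(f['Rc']@[0,0,-1]),f['distortion'])
E
```

```text
[ 0.16830902 -0.60127328  0.23004974] [-1.03586593e-03  9.90712185e-01  1.35971665e-01 -1.37454670e-05] 0.0 0.0187
top [ 0.48001297 -0.01585149  1.02116855] 430.35135153665163 [ 0.09962499  0.00764373 -0.9949957 ] [-0.13492714  0.          0.          0.          0.        ]
side [0.23819952 0.64095667 0.49305618] 384.45872517405724 [ 0.3912943  -0.78798494 -0.47536144] [-0.05426259  0.          0.          0.          0.        ]
```

View pics/top0.png

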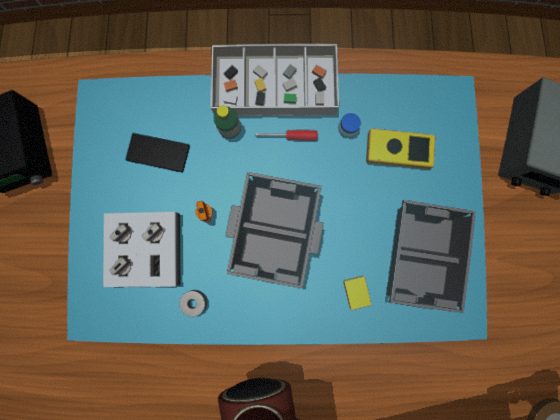

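View pics/side0.png

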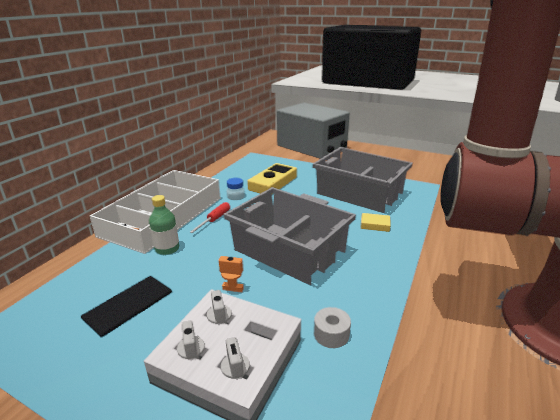

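Three nozzles sit at about (121,232), (153,231) and (121,266), and the empty seat at (155,265) shows its slot along world x. The base tray with ears is at (275,230) and the top tray at (431,255); both have their single ledge at the far end. The orange decoy is at (203,210).

```bash
cat >> h.py <<'E'
def rect(P):
    r=cv2.minAreaRect((P[:,:2]*1000).astype(np.float32)); (c,w,a)=r
    if w[0]<w[1]: w=(w[1],w[0]); a+=90
    return np.round(c,1),np.round(w,1),round((a+90)%180-90,1)
def inbox(P,x0,x1,y0,y1,z0,z1):
    P=P.reshape(-1,3); return P[(P[:,0]>x0)&(P[:,0]<x1)&(P[:,1]>y0)&(P[:,1]<y1)&(P[:,2]>z0)&(P[:,2]<z1)]
E
python3 - <<'E'
from h import *
f=np.load('pics/top0.png.npy',allow_pickle=True).item(); P=cloud(f)
g=lambda u,v:P[v,u].round(3)
for n,p in dict(n0=(121,232),n1=(153,231),n2=(121,266),slot=(155,265),base=(275,230),top=(431,255),bench=(340,200)).items(): print(n,g(*p))
# block: white mask
hsv=cv2.cvtColor(f['img'],cv2.COLOR_BGR2HSV)
def comp(m,u,v,z,r=60):
    w=np.zeros_like(m); w[v-r:v+r,u-r:u+r]=m[v-r:v+r,u-r:u+r]
    c=max(cv2.findContours(w,0,2)[0],key=cv2.contourArea)[:,0]
    return rect(plane(f,c,z)),c
notblue=((cv2.inRange(hsv,(85,60,60),(110,255,255))==0)*255).astype('uint8')
print('block',comp(notblue,143,250,.05,50)[0])
for u,v in((275,230),(431,255)):
    Q=P[v-62:v+62,u-62:u+62]; q=inbox(Q,0,2,-2,2,.085,.11); print('rimcloud',len(q),q[:,2].mean(),rect(q))
Q=P[210:290,100:185]; q=inbox(Q,0,2,-2,2,.045,.055); print('blk',rect(q),np.median(q[:,2]))
for u,v in((121,232),(153,231),(121,266)):
    Q=P[v-20:v+20,u-20:u+20]; q=inbox(Q,0,2,-2,2,.078,.11); print('noz',len(q),q[:,2].max(),rect(q))
E
```

```text
n0 [0.53  0.341 0.084]
n1 [0.532 0.268 0.085]
n2 [0.455 0.339 0.087]
slot [0.455 0.285 0.006]
base [ 0.535 -0.001  0.058]
top [ 0.475 -0.354  0.059]
bench [ 0.608 -0.156  0.003]
block (array([493.1, 306.9]), array([179.3, 169.4]), -89.4)
rimcloud 1859 0.09370285644482775 (array([5.343e+02, 2.000e-01]), array([227.3, 202.1]), -11.3)
rimcloud 1484 0.09342143027559147 (array([ 472.7, -347.2]), array([226.8, 169.1]), -9.4)
blk (array([492.8, 312.1]), array([173.6, 169.9]), -89.1) 0.049352193183205384
noz 139 0.08852924962507158 (array([528.7, 349.8]), array([42.6, 16.4]), -50.9)
noz 146 0.08811518918951777 (array([530.8, 274.7]), array([43.2, 17.4]), -50.6)
noz 138 0.08782115354220865 (array([454.4, 347.8]), array([43.6, 16.5]), -50.8)
```

```bash
cat >> h.py <<'E'
def plan(x,y,z,yaw):
    "prints turn first (about tool axes), then the shift in the turned frame, and shift in present frame"
    s=manip.state(); R0=rot(s['tool_rot']); p=np.array(s['tool_pos']); c,sn=np.cos(np.radians(yaw)),np.sin(np.radians(yaw))
    Rt=np.array([[c,sn,0],[sn,-c,0],[0,0,-1]]); d=np.array([x,y,z])-p
    print('pose',p.round(4),'yaw',round(float(np.degrees(np.arctan2(R0[1,0],R0[0,0]))),2),'j6',round(s['joint_pos'][5],2),'t',s['time'],'F',np.round(s['contact_force'],1),'w',round(s['gripper_width']*85.4,1),'g',round(s['grasp_force'],1))
    print('shift now',(R0.T@d*10).round(3),'turn',(R.from_matrix(R0.T@Rt).as_rotvec()/np.pi).round(4),'shift after turn',(Rt.T@d*10).round(3))
E
python3 - <<'E'
from h import *
f=manip.grab_frame('wrist'); print(np.array(f['T_tool_cam']).round(3),f['fx'])
plan(.49,.31,.25,131)
E
```

```text
[[-0.     0.962  0.272  0.069]
 [ 1.     0.     0.     0.001]
 [ 0.     0.272 -0.962 -0.143]
 [ 0.     0.     0.     1.   ]] 319.16074688798085
pose [ 0.1683 -0.6014  0.2303] yaw 15.63 j6 -0.12 t 0.15 F [ 0.7 -0.5 -0.2] w 85.5 g 0.0
shift now [ 5.553 -7.91  -0.183] turn [-3.000e-04 -6.000e-04 -6.409e-01] shift after turn [ 4.768  8.407 -0.197]
```

```bash
python3 -m jog '[0.7,-0.99,0,0,0,0, 0.7,-0.99,0,0,0,0, 0.7,-0.99,0,0,0,0]'
python3 -m jog '[0.7,-0.99,0,0,0,0, 0.7,-0.99,0,0,0,0, 0.7,-0.99,0,0,0,0]' >/dev/null
python3 -m jog '[0.7,-0.99,0,0,0,0, 0.7,-0.99,0,0,0,0, 0.7,-0.99,0,0,0,0]' >/dev/null
python3 -m jog '[0.7,-0.99,0,0,0,0, 0.7,-0.99,0,0,0,0, 0.7,-0.99,0,0,0,0]' >/dev/null
python3 -m jog '[0.7,-0.99,0,0,0,0, 0.7,-0.99,0,0,0,0, 0.7,-0.99,0,0,0,0]' >/dev/null
python3 -m jog '[0.7,-0.99,0,0,0,0, 0.7,-0.99,0,0,0,0, 0.7,-0.99,0,0,0,0]' >/dev/null
python3 -m jog '[0.7,-0.99,0,0,0,0, 0.7,-0.99,0,0,0,0, 0.7,-0.99,0,0,0,0]' >/dev/null
python3 -m jog '[0.65,-0.98,-0.18,0,0,0, 0.65,-0.98,-0.18,0,0,0, 0.65,-0.98,-0.18,0,0,0]' >/dev/null
python3 -m jog '[0,0,0,0,0,-0.32, 0,0,0,0,0,-0.32, 0,0,0,0,0,-0.32, 0,0,0,0,0,-0.32, 0,0,0,0,0,-0.32, 0,0,0,0,0,-0.32]' >/dev/null
python3 -m jog '[0,0,0,0,0,-0.32, 0,0,0,0,0,-0.32, 0,0,0,0,0,-0.32, 0,0,0,0,0,-0.32, 0,0,0,0,0,-0.32, 0,0,0,0,0,-0.32, 0,0,0,0,0,-0.32]'
cat >> h.py <<'E'
def noz(f,pts,r=.025,z=(.072,.1)):
    P=cloud(f)
    for x,y in pts:
        q=inbox(P,x-r,x+r,y-r,y+r,*z); print(len(q), rect(q) if len(q)>30 else '', np.median(q[:,2]) if len(q) else '')
E
python3 - <<'E'
from h import *
plan(.5287,.3498,.15,131)
f=grab('wrist','w0.png'); noz(f,[(.529,.350),(.531,.275),(.454,.348)])
P=cloud(f);q=inbox(P,.38,.6,.2,.42,.045,.055);print(rect(q),np.median(q[:,2]))
E
```

```text
time: 0.52
tool_pos: [0.2101, -0.4843, 0.23]
tool_rot: [-0.001, 0.991, 0.137, 0.0]
contact_force: [-0.2, -0.1, 0.0]
gripper_width: 1.003
grasp_force: 0.0
time: 4.78
tool_pos: [0.4909, 0.3062, 0.2492]
tool_rot: [0.0, 0.418, 0.908, -0.0]
contact_force: [-0.6, -0.1, -0.6]
gripper_width: 0.999
grasp_force: 0.0
pose [0.4909 0.3062 0.2492] yaw 130.55 j6 -0.28 t 4.775 F [-0.6 -0.1 -0.6] w 85.3 g 0.0
shift now [0.086 0.571 0.992] turn [-0.0002  0.0003 -0.0025] shift after turn [0.081 0.572 0.992]
788 (array([530.2, 350.1]), array([44.1, 16.3]), -47.5) 0.08469644431099269
650 (array([531.3, 275.5]), array([43.7, 16. ]), -47.5) 0.08470792700136856
795 (array([455.4, 348.7]), array([43.5, 15.9]), -47.0) 0.08477006493037637
(array([493.5, 312.1]), array([170.9, 170.8]), 0.9) 0.050017665498834796
```

View pics/w0.png

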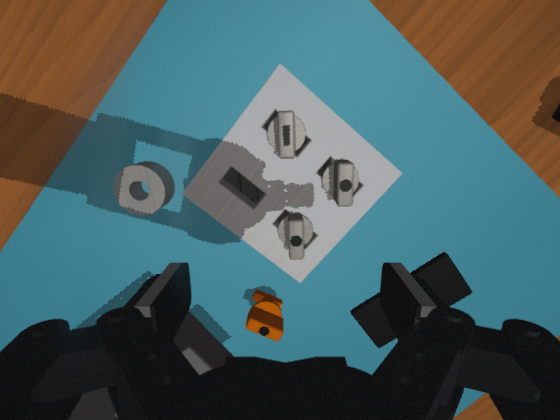

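The picture shows three nozzle wings at about (287,133), (342,182) and (296,238), with the slot empty at (242,186). The orange decoy is outside the block at (265,322).

```bash
python3 -m jog '[0,0,0,0,0,-0.011, 0,0,0,0,0,-0.011]' 45 >/dev/null
python3 -m jog '[0.06,0.59,0.95,0,0,0, 0.06,0.59,0.95,0,0,0, 0.06,0.59,0.95,0,0,0, 0.06,0.59,0.95,0,0,0]' >/dev/null
python3 - <<'E'
from h import *
plan(.5302,.3501,.060,132.6)
E
```

```text
pose [0.5292 0.354  0.1557] yaw 132.82 j6 -0.27 t 5.575 F [ 0.6  0.1 -0.3] w 45.0 g 0.0
shift now [-0.035 -0.02   0.957] turn [0.0003 0.0002 0.0012] shift after turn [-0.035 -0.019  0.957]
```

```bash
python3 -m jog '[-0.035,-0.02,0,0,0,0, -0.035,-0.02,0.4,0,0,0, -0.035,-0.02,0.7,0,0,0, -0.035,-0.02,0.95,0,0,0, -0.035,-0.02,0.95,0,0,0]'
python3 -m jog '[0,0,0,0,0,0, 0,0,0,0,0,0, 0,0,0,0,0,0, 0,0,0,0,0,0, 0,0,0,0,0,0, 0,0,0,0,0,0]' 10
python3 -m jog '[0,0,0,0,0,-0.05, 0,0,0,0,0,-0.1, 0,0,0,0,0,-0.15, 0,0,0,0,0,-0.2, 0,0,0,0,0,-0.25, 0,0,0,0,0,-0.272, 0,0,0,0,0,-0.272, 0,0,0,0,0,-0.272]'
python3 -m jog '[0,0,-0.05,0,0,0, 0,0,-0.1,0,0,0, 0,0,-0.1,0,0,0]'
python3 -c "
from h import *
plan(.53,.35,.15,181.3)"
```

```text
time: 6.2
tool_pos: [0.529, 0.3491, 0.0589]
tool_rot: [-0.001, 0.4, 0.916, -0.001]
contact_force: [-1.1, 0.3, 1.3]
gripper_width: 0.532
grasp_force: 0.0
time: 6.95
tool_pos: [0.5315, 0.3507, 0.0623]
tool_rot: [0.001, 0.4, 0.916, 0.002]
contact_force: [-0.2, -0.7, 6.3]
gripper_width: 0.171
grasp_force: 60.8
time: 7.95
tool_pos: [0.5316, 0.351, 0.0622]
tool_rot: [0.002, -0.015, 1.0, 0.001]
contact_force: [-0.4, 0.2, 6.1]
gripper_width: 0.176
grasp_force: 60.8
time: 8.32
tool_pos: [0.53, 0.3506, 0.0699]
tool_rot: [0.0, -0.015, 1.0, 0.001]
contact_force: [0.2, 3.5, -0.7]
gripper_width: 0.172
grasp_force: 59.8
pose [0.53   0.3506 0.0699] yaw -178.23 j6 -1.14 t 8.325 F [ 0.2  3.5 -0.7] w 14.7 g 59.8
shift now [-0.    -0.005 -0.801] turn [0.0004 0.0002 0.0026] shift after turn [ 0.    -0.006 -0.801]
```

```bash
python3 -m jog '[0,0,-0.3,0,0,0, 0,0,-0.6,0,0,0, 0,0,-1,0,0,0, 0,0,-1,0,0,0, 0,0,-1,0,0,0]' >/dev/null
python3 -m jog '[0,-0.5,-0.2,0,0,0, -0.1,-0.99,-0.2,0,0,0, -0.1,-0.99,-0.2,0,0,0.0]' >/dev/null
python3 -m jog '[0,-0.5,0,0,0,0, -0.1,-0.99,0,0,0,0, -0.1,-0.99,0,0,0,0.0]' >/dev/null
python3 -m jog '[-0.1,-0.5,0,0,0,0.03, -0.2,-0.8,0,0,0,0.073, -0.2,-0.8,0,0,0,0.073, -0.2,-0.8,0,0,0,0.073]'
python3 - <<'E'
from h import *
plan(.589,.0245,.12,168.7)
f=grab('wrist','w1.png'); P=cloud(f); q=inbox(P,.38,.68,-.14,.14,.088,.1); print(len(q),rect(q))
f=grab('top'); P=cloud(f); q=inbox(P,.3,.68,-.47,-.2,.088,.1); print(len(q),rect(q))
E
```

```text
time: 10.2
tool_pos: [0.5777, 0.0746, 0.188]
tool_rot: [-0.001, 0.098, 0.995, 0.0]
contact_force: [-0.2, 1.0, -1.8]
gripper_width: 0.174
grasp_force: 60.1
pose [0.5777 0.0746 0.188 ] yaw 168.74 j6 -1.37 t 10.2 F [-0.2  1.  -1.8] w 14.8 g 60.1
shift now [-0.211 -0.469  0.68 ] turn [ 0.0001 -0.0008  0.0002] shift after turn [-0.209 -0.469  0.68 ]
15433 (array([5.35e+02, 3.00e-01]), array([227.3, 204.3]), -11.2)
1325 (array([ 472.7, -347.3]), array([227.2, 169.6]), -9.4)
```

View pics/w1.png

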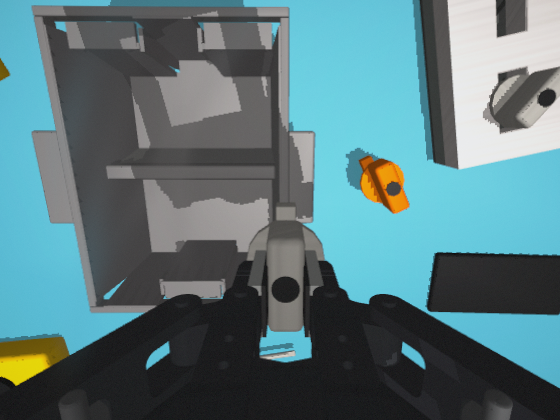

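The nozzle hangs upright in the gripper at (287,270), wing along the tray's length. The base tray's rib is at (190,165), with two ledges at the top of the picture and one at (195,288).

```bash
python3 -m jog '[-0.21,-0.47,0,0,0,0, -0.21,-0.47,0,0,0,0, -0.21,-0.47,0,0,0,0]' >/dev/null
python3 -m jog '[0,0,0.3,0,0,0, 0,0,0.6,0,0,0, 0,0,0.9,0,0,0, 0,0,0.99,0,0,0, 0,0,0.99,0,0,0]'
python3 -c "
from h import *
plan(.589,.0245,.0545,168.7)"
```

```text
time: 11.3
tool_pos: [0.5894, 0.0239, 0.0901]
tool_rot: [-0.0, 0.099, 0.995, 0.0]
contact_force: [-0.2, -0.3, -1.2]
gripper_width: 0.17
grasp_force: 60.0
pose [0.5894 0.0239 0.0901] yaw 168.69 j6 -1.46 t 11.3 F [-0.2 -0.3 -1.2] w 14.5 g 60.0
shift now [0.005 0.005 0.356] turn [ 0.     -0.0003 -0.0001] shift after turn [0.005 0.005 0.356]
```

```bash
python3 -m jog '[0,0,0.15,0,0,0, 0,0,0.28,0,0,0, 0,0,0.33,0,0,0, 0,0,0.33,0,0,0]'
python3 -m jog '[0,0,0.015,0,0,0, 0,0,0.03,0,0,0, 0,0,0.03,0,0,0]'
```

```text
time: 11.8
tool_pos: [0.5893, 0.0231, 0.0566]
tool_rot: [-0.001, 0.099, 0.995, 0.0]
contact_force: [-1.1, -0.3, -1.1]
gripper_width: 0.174
grasp_force: 60.0
time: 12.18
tool_pos: [0.5902, 0.0231, 0.0548]
tool_rot: [0.0, 0.099, 0.995, -0.0]
contact_force: [-0.4, -1.0, -0.1]
gripper_width: 0.174
grasp_force: 60.2
```

```bash
python3 -m jog '[0,0,0.01,0,0,0, 0,0,0.01,0,0,0]' | sed -n '2p;4p'
python3 -m jog '[0,0,0.01,0,0,0, 0,0,0.01,0,0,0]'| sed -n '2p;4p'
python3 -m jog '[0,0,0.01,0,0,0, 0,0,0.01,0,0,0]'| sed -n '2p;4p'
```

```text
tool_pos: [0.5904, 0.0231, 0.0545]
contact_force: [-2.2, 0.0, 5.0]
tool_pos: [0.5906, 0.023, 0.0545]
contact_force: [-2.0, 0.5, 11.2]
tool_pos: [0.5908, 0.023, 0.0544]
contact_force: [-5.6, 0.1, 14.6]
```

```bash
python3 -m jog '[0,0,-0.02,0,0,0, 0,0,-0.02,0,0,0]'
python3 -m jog '[0,0,0,0,0,0, 0,0,0,0,0,0, 0,0,0,0,0,0]' 34
python3 -m jog '[0,0,-0.3,0,0,0, 0,0,-0.99,0,0,0, 0,0,-0.99,0,0,0, 0,0,-0.99,0,0,0]'
python3 -m jog '[0,0.5,-0.3,0,0,0, 0.1,0.99,-0.3,0,0,0, 0.1,0.99,-0.3,0,0,0]' 45 >/dev/null
python3 -m jog '[0,0.5,0,0,0,0, 0,0.99,0,0,0,-0.05, 0,0.99,0,0,0,-0.1]'
python3 - <<'E'
from h import *
plan(.5313,.2755,.16,132.6)
E
```

```text
time: 13.18
tool_pos: [0.5905, 0.023, 0.0545]
tool_rot: [0.001, 0.099, 0.995, -0.0]
contact_force: [-1.6, -1.2, 6.9]
gripper_width: 0.176
grasp_force: 61.1
time: 13.55
tool_pos: [0.5894, 0.0232, 0.0527]
tool_rot: [-0.0, 0.099, 0.995, 0.0]
contact_force: [-0.1, 0.1, 0.7]
gripper_width: 0.396
grasp_force: 0.0
time: 14.05
tool_pos: [0.5901, 0.0231, 0.1529]
tool_rot: [0.001, 0.099, 0.995, 0.0]
contact_force: [0.5, -0.6, -0.7]
gripper_width: 0.4
grasp_force: 0.0
time: 14.8
tool_pos: [0.618, 0.2208, 0.1794]
tool_rot: [-0.002, -0.062, 0.998, -0.0]
contact_force: [-0.1, 0.1, -1.1]
gripper_width: 0.524
grasp_force: 0.0
pose [0.618  0.2208 0.1794] yaw -172.91 j6 -1.46 t 14.8 F [-0.1  0.1 -1.1] w 44.8 g 0.0
shift now [0.792 0.65  0.197] turn [-0.0007 -0.0011  0.3027] shift after turn [ 0.99  -0.268  0.194]
```

```bash
python3 -m jog '[0.79,0.65,0,0,0,0.0, 0.79,0.65,0,0,0,0.05, 0.79,0.65,0,0,0,0.1, 0.79,0.65,0,0,0,0.16, 0.79,0.65,0,0,0,0.22, 0.79,0.65,0,0,0,0.28, 0.79,0.65,0,0,0,0.303, 0.79,0.65,0,0,0,0.303]' >/dev/null
python3 - <<'E'
from h import *
f=grab('wrist'); noz(f,[(.531,.275),(.455,.349)])
plan(.5313,.2755,.0635,132.6)
E
```

```text
1157 (array([531.4, 275.1]), array([44.4, 15.9]), -47.5) 0.0847103898104683
1620 (array([455.3, 348.5]), array([43.9, 15.7]), -47.7) 0.08466968098375914
pose [0.5324 0.2736 0.1803] yaw 132.12 j6 -0.38 t 15.85 F [ 0.2  0.  -0.6] w 45.0 g 0.0
shift now [0.02  0.008 1.168] turn [-0.0009 -0.0003 -0.0027] shift after turn [0.021 0.005 1.168]
```

```bash
python3 -m jog '[0.02,0.005,0.4,0,0,-0.002, 0.02,0.005,0.8,0,0,-0.002, 0.02,0.005,0.8,0,0,-0.002]' >/dev/null
python3 -m jog '[0,0,0.2,0,0,0, 0,0,0.34,0,0,0, 0,0,0.36,0,0,0, 0,0,0.36,0,0,0]'
python3 -m jog '[0,0,0,0,0,0, 0,0,0,0,0,0, 0,0,0,0,0,0, 0,0,0,0,0,0, 0,0,0,0,0,0, 0,0,0,0,0,0]' 10
python3 -m jog '[0,0,0,0,0,-0.05, 0,0,0,0,0,-0.1, 0,0,0,0,0,-0.15, 0,0,0,0,0,-0.2, 0,0,0,0,0,-0.25, 0,0,0,0,0,-0.272, 0,0,0,0,0,-0.272, 0,0,0,0,0,-0.272]'
python3 -m jog '[0,0,-0.05,0,0,0, 0,0,-0.1,0,0,0, 0,0,-0.1,0,0,0]'
python3 -c "
from h import *
plan(.5755,-.042,.18,168.8)"
```

```text
time: 16.73
tool_pos: [0.5323, 0.2766, 0.0667]
tool_rot: [0.0, 0.403, 0.915, 0.0]
contact_force: [0.3, -0.3, 0.8]
gripper_width: 0.531
grasp_force: 0.0
time: 17.48
tool_pos: [0.5326, 0.2766, 0.0673]
tool_rot: [0.0, 0.403, 0.915, 0.0]
contact_force: [-1.4, -0.8, 5.1]
gripper_width: 0.174
grasp_force: 61.3
time: 18.48
tool_pos: [0.5324, 0.2761, 0.0673]
tool_rot: [0.0, -0.012, 1.0, -0.0]
contact_force: [-2.7, -3.7, 5.7]
gripper_width: 0.166
grasp_force: 61.6
time: 18.85
tool_pos: [0.5319, 0.2764, 0.0764]
tool_rot: [-0.0, -0.012, 1.0, -0.0]
contact_force: [-0.4, -1.9, -1.4]
gripper_width: 0.171
grasp_force: 60.4
pose [0.5319 0.2764 0.0764] yaw -178.58 j6 -1.24 t 18.85 F [-0.4 -1.9 -1.4] w 14.6 g 60.4
shift now [-0.357 -3.194 -1.035] turn [-0.0001 -0.0001  0.0701] shift after turn [-1.046 -3.038 -1.036]
```

```bash
python3 -m jog '[0,0,-0.3,0,0,0, 0,0,-0.6,0,0,0, 0,0,-0.99,0,0,0, 0,0,-0.99,0,0,0, 0,0,-0.99,0,0,0]' >/dev/null
python3 -m jog '[0,-0.5,-0.15,0,0,0, -0.1,-0.99,-0.15,0,0,0, -0.1,-0.99,-0.15,0,0,0.0]' >/dev/null
python3 -m jog '[0,-0.5,0,0,0,0, -0.1,-0.99,0,0,0,0, -0.1,-0.99,0,0,0,0.0]' >/dev/null
python3 -m jog '[-0.1,-0.5,0,0,0,0.03, -0.15,-0.99,0,0,0,0.07, -0.15,-0.99,0,0,0,0.07, -0.15,-0.99,0,0,0,0.07]' >/dev/null
python3 - <<'E'
from h import *
f=grab('wrist','w2.png'); P=cloud(f); q=inbox(P,.38,.68,-.14,.14,.088,.1); print(len(q),rect(q))
noz(f,[(.589,.024)],.028,(.06,.085))
plan(.5755,-.042,.095,168.8)
E
```

```text
13291 (array([539.2,  -1.1]), array([217.9, 204.1]), -11.1)
1090 (array([589.5,  22.8]), array([43.4, 16.3]), -11.5) 0.07681717490013051
pose [ 0.5738 -0.018   0.1892] yaw 168.92 j6 -1.54 t 20.775 F [-0.9  0.2 -1.7] w 14.2 g 60.5
shift now [-0.064 -0.233  0.942] turn [ 0.0002 -0.0006  0.0007] shift after turn [-0.063 -0.233  0.942]
```

```bash
python3 -m jog '[-0.06,-0.23,0,0,0,0, -0.06,-0.23,0.0,0,0,0, -0.06,-0.23,0.6,0,0,0, -0.06,-0.23,0.95,0,0,0, -0.06,-0.23,0.95,0,0,0]' | sed -n '2p;4p'
python3 -m jog '[0,0,0.15,0,0,0, 0,0,0.3,0,0,0, 0,0,0.32,0,0,0, 0,0,0.32,0,0,0]'| sed -n '2p;4p'
python3 -m jog '[0,0,0.015,0,0,0, 0,0,0.015,0,0,0]' | sed -n '2p;4p'
python3 -m jog '[0,0,0.01,0,0,0, 0,0,0.01,0,0,0]'| sed -n '2p;4p'
```

```text
tool_pos: [0.5726, -0.0412, 0.0913]
contact_force: [-0.3, 0.3, -1.0]
tool_pos: [0.576, -0.0433, 0.0636]
contact_force: [0.1, 0.2, -1.5]
tool_pos: [0.576, -0.0434, 0.0622]
contact_force: [-0.9, -0.2, -2.2]
tool_pos: [0.5757, -0.0433, 0.0608]
contact_force: [0.3, -1.0, -0.9]
```

```bash
python3 -m jog '[0,0,0.01,0,0,0, 0,0,0.01,0,0,0]' | sed -n '2p;4p'
python3 -m jog '[0,0,0.008,0,0,0, 0,0,0.008,0,0,0]'| sed -n '2p;4p'
```

```text
tool_pos: [0.5756, -0.0432, 0.0597]
contact_force: [0.4, -0.3, -1.1]
tool_pos: [0.576, -0.0433, 0.0596]
contact_force: [-2.1, 0.2, 3.5]
```

```bash
python3 -m jog '[0,0,0,0,0,0, 0,0,0,0,0,0, 0,0,0,0,0,0]' 34 | sed -n '2p;4p'
python3 -m jog '[0,0,-0.3,0,0,0, 0,0,-0.99,0,0,0, 0,0,-0.99,0,0,0, 0,0,-0.99,0,0,0]' >/dev/null
python3 -m jog '[0,0.5,-0.25,0,0,0, 0.48,0.9,-0.25,0,0,0, 0.48,0.9,-0.25,0,0,0]' 45 >/dev/null
python3 -m jog '[0,0.5,0,0,0,0, 0.48,0.9,0,0,0,0, 0.48,0.9,0,0,0,0]' >/dev/null
python3 -m jog '[0,0.5,0,0,0,0, 0.48,0.9,0,0,0,0, 0.48,0.9,0,0,0,0]' >/dev/null
python3 -m jog '[0.48,0.9,0,0,0,0.0, 0.48,0.9,0,0,0,0.05, 0.48,0.9,0,0,0,0.1, 0.48,0.9,0,0,0,0.15, 0.48,0.9,0,0,0,0.2, 0.48,0.9,0,0,0,0.2]' >/dev/null
python3 - <<'E'
from h import *
f=grab('wrist'); noz(f,[(.455,.349)])
plan(.4553,.3486,.0635,132.6)
E
```

```text
tool_pos: [0.5758, -0.0433, 0.059]
contact_force: [0.4, -0.6, -0.0]
1130 (array([454.8, 349.4]), array([42.9, 15.8]), -47.4) 0.08473915202200787
pose [0.4581 0.3458 0.1822] yaw 132.86 j6 -0.23 t 25.7 F [ 0.3 -0.6  0.1] w 45.2 g 0.0
shift now [ 0.04  -0.     1.187] turn [-0.0004  0.0001  0.0015] shift after turn [ 0.04  -0.002  1.187]
```

```bash
python3 -m jog '[0.04,0,0.4,0,0,0.001, 0.04,0,0.82,0,0,0.001, 0.04,0,0.82,0,0,0.001]' >/dev/null
python3 -m jog '[0,0,0.2,0,0,0, 0,0,0.34,0,0,0, 0,0,0.36,0,0,0, 0,0,0.36,0,0,0]'
python3 -m jog '[0,0,0,0,0,0, 0,0,0,0,0,0, 0,0,0,0,0,0, 0,0,0,0,0,0, 0,0,0,0,0,0, 0,0,0,0,0,0]' 10
python3 -m jog '[0,0,0,0,0,-0.05, 0,0,0,0,0,-0.1, 0,0,0,0,0,-0.15, 0,0,0,0,0,-0.2, 0,0,0,0,0,-0.25, 0,0,0,0,0,-0.272, 0,0,0,0,0,-0.272, 0,0,0,0,0,-0.272]'
python3 -m jog '[0,0,-0.05,0,0,0, 0,0,-0.1,0,0,0, 0,0,-0.1,0,0,0]'
python3 -c "
from h import *
plan(.488,.010,.18,168.8)"
```

```text
time: 26.58
tool_pos: [0.4548, 0.3502, 0.0654]
tool_rot: [0.0, 0.402, 0.916, 0.0]
contact_force: [-0.4, -0.1, -0.6]
gripper_width: 0.525
grasp_force: 0.0
time: 27.32
tool_pos: [0.4552, 0.3505, 0.066]
tool_rot: [0.0, 0.402, 0.916, 0.001]
contact_force: [-1.3, 0.1, 6.1]
gripper_width: 0.173
grasp_force: 60.8
time: 28.32
tool_pos: [0.455, 0.3498, 0.066]
tool_rot: [0.0, -0.014, 1.0, -0.0]
contact_force: [-0.8, -1.9, 7.2]
gripper_width: 0.173
grasp_force: 61.2
time: 28.7
tool_pos: [0.4543, 0.3498, 0.075]
tool_rot: [-0.0, -0.014, 1.0, -0.0]
contact_force: [-0.6, -0.1, -1.0]
gripper_width: 0.169
grasp_force: 60.0
pose [0.4543 0.3498 0.075 ] yaw -178.4 j6 -1.07 t 28.7 F [-0.6 -0.1 -1. ] w 14.4 g 60.0
shift now [-0.241 -3.407 -1.048] turn [-0.0002 -0.0001  0.0711] shift after turn [-0.99  -3.268 -1.05 ]
```

```bash
python3 -m jog '[0,0,-0.3,0,0,0, 0,0,-0.6,0,0,0, 0,0,-0.99,0,0,0, 0,0,-0.99,0,0,0, 0,0,-0.99,0,0,0]' >/dev/null
python3 -m jog '[0,-0.5,-0.15,0,0,0, -0.1,-0.99,-0.15,0,0,0, -0.1,-0.99,-0.15,0,0,0.0]' >/dev/null
python3 -m jog '[0,-0.5,0,0,0,0, -0.1,-0.99,0,0,0,0, -0.1,-0.99,0,0,0,0.0]' >/dev/null
python3 -m jog '[0,-0.5,0,0,0,0.03, 0,-0.99,0,0,0,0.071, 0,-0.99,0,0,0,0.071, 0,-0.99,0,0,0,0.071]' >/dev/null
python3 - <<'E'
from h import *
f=grab('wrist','w3.png')
noz(f,[(.589,.024),(.576,-.042)],.028,(.06,.085))
plan(.488,.010,.095,168.8)
E
```

```text
257 (array([597.4,  20.9]), array([25.7, 15.1]), -11.4) 0.07703910631677308
103 (array([556. , -37.1]), array([14.7,  5.5]), 53.0) 0.06552679391410204
pose [0.4824 0.0552 0.1882] yaw 168.94 j6 -1.42 t 30.625 F [ 0.6  0.1 -1.7] w 14.6 g 60.3
shift now [-0.143 -0.434  0.932] turn [ 0.0002 -0.0005  0.0008] shift after turn [-0.143 -0.433  0.932]
```

View pics/w3.png

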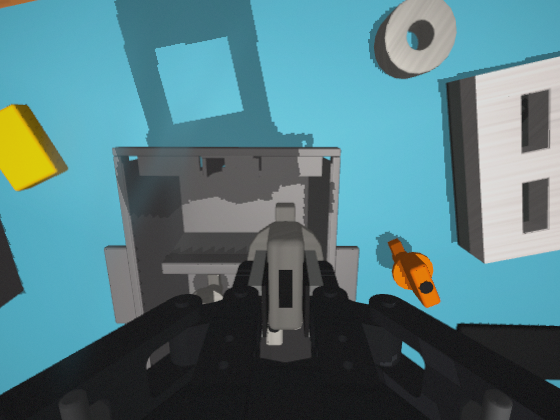

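The third nozzle is in the gripper over the empty near compartment. Nozzle B is mostly hidden at (210,285), so I'll check it after this placing.

```bash
python3 -m jog '[-0.14,-0.43,0,0,0,0, -0.14,-0.43,0.0,0,0,0, -0.14,-0.43,0.6,0,0,0, -0.14,-0.43,0.93,0,0,0, -0.14,-0.43,0.93,0,0,0]' | sed -n '2p;4p'
python3 -m jog '[0,0,0.15,0,0,0, 0,0,0.3,0,0,0, 0,0,0.35,0,0,0, 0,0,0.35,0,0,0]'| sed -n '2p;4p'
python3 -m jog '[0,0,0.01,0,0,0, 0,0,0.01,0,0,0]'| sed -n '2p;4p'
```

```text
tool_pos: [0.4853, 0.0108, 0.0925]
contact_force: [-0.1, -0.0, -1.1]
tool_pos: [0.4881, 0.0088, 0.0608]
contact_force: [-0.4, -1.0, -1.7]
tool_pos: [0.4885, 0.0087, 0.0605]
contact_force: [0.0, 0.7, -1.1]
```

```bash
python3 -m jog '[0,0,0.015,0,0,0, 0,0,0.015,0,0,0]' | sed -n '2p;4p'
python3 -m jog '[0,0,0.01,0,0,0, 0,0,0.01,0,0,0]'| sed -n '2p;4p'
python3 -m jog '[0,0,0.008,0,0,0, 0,0,0.008,0,0,0]'| sed -n '2p;4p'
```

```text
tool_pos: [0.4883, 0.0088, 0.0586]
contact_force: [0.1, -0.2, -1.6]
tool_pos: [0.4884, 0.0088, 0.0583]
contact_force: [-3.1, 0.1, 5.2]
tool_pos: [0.4885, 0.0088, 0.0582]
contact_force: [-5.4, 0.0, 9.5]
```

```bash
python3 -m jog '[0,0,-0.01,0,0,0, 0,0,-0.01,0,0,0, 0,0,-0.01,0,0,0]' 34 | sed -n '2p;4p'
python3 -m jog '[0,0,-0.3,0,0,0, 0,0,-0.99,0,0,0, 0,0,-0.99,0,0,0, 0,0,-0.99,0,0,0]' >/dev/null
python3 -m jog '[0,-0.2,-0.7,0,0,0, -0.3,-0.9,-0.7,0,0,0, -0.3,-0.9,-0.7,0,0,0]' >/dev/null
python3 -m jog '[-0.1,-0.5,0,0,0,0, -0.2,-0.99,0,0,0,0, -0.2,-0.99,0,0,0,0]' >/dev/null
python3 -m jog '[0,-0.99,0,0,0,0, 0,-0.99,0,0,0,0, 0,-0.99,0,0,0.0,0, 0,-0.99,0,0,0,0]' 60 >/dev/null
python3 -m jog '[0,0,0,0,0,0.37, 0,0,0,0,0,0.37, 0,0,0,0,0,0.37, 0,0,0,0,0,0.37, 0,0,0,0,0,0.37, 0,0,0,0,0,0.37, 0,0,0,0,0,0.37]' >/dev/null
python3 -m jog '[0,0,0,0,0,0.37, 0,0,0,0,0,0.37, 0,0,0,0,0,0.37, 0,0,0,0,0,0.37, 0,0,0,0,0,0.37, 0,0,0,0,0,0.37, 0,0,0,0,0,0.37]' >/dev/null
python3 -m jog '[0,0,0,0,0,0.37, 0,0,0,0,0,0.37, 0,0,0,0,0,0.37, 0,0,0,0,0,0.37, 0,0,0,0,0,0.37, 0,0,0,0,0,0.37, 0,0,0,0,0,0.37]' >/dev/null
python3 -m jog '[0,0,0,0,0,0.37, 0,0,0,0,0,0.37, 0,0,0,0,0,0.37, 0,0,0,0,0,0.37, 0,0,0,0,0,0.37, 0,0,0,0,0,0.37, 0,0,0,0,0,0.37]' >/dev/null
python3 - <<'E'
from h import *
f=grab('wrist','w4.png'); P=cloud(f); q=inbox(P,.3,.68,-.55,-.2,.088,.1); print(len(q),rect(q))
q=inbox(P,.3,.68,-.55,-.2,.055,.065); print('rib',len(q),rect(q))
f=grab('top','t4.png'); P=cloud(f)
q=inbox(P,.38,.68,-.14,.14,.088,.1); print('base',len(q),rect(q))
q=inbox(P,.3,.68,-.55,-.2,.088,.1); print('top',len(q),rect(q))
noz(f,[(.589,.024),(.576,-.042),(.488,.009)],.028,(.06,.085))
plan(.4727,-.347,.1,-99.4)
im=cv2.imread('pics/t4.png')[160:300,200:350]; cv2.imwrite('pics/t4c.png',cv2.resize(im,None,fx=3,fy=3))
E
```

```text
tool_pos: [0.488, 0.0088, 0.0574]
contact_force: [0.6, -0.1, -0.1]
9924 (array([ 430.4, -318.8]), array([227.1, 166.7]), -7.0)
rib 4688 (array([ 430.7, -318.8]), array([207. , 147.2]), -7.2)
base 1761 (array([5.346e+02, 2.000e-01]), array([227. , 202.6]), -11.5)
top 738 (array([ 429.5, -317.9]), array([226.1, 167.4]), -7.1)
149 (array([588.6,  21.6]), array([42.9, 16.1]), -11.4) 0.07624437593009026
143 (array([574.8, -45.1]), array([43.8, 15.6]), -11.8) 0.0764418101029859
144 (array([488.3,   6.7]), array([43.7, 15.8]), -11.2) 0.07639870323195302
pose [ 0.4814 -0.2832  0.2267] yaw -97.36 j6 2.61 t 38.475 F [ 0.6 -1.2  0.7] w 59.9 g 0.0
shift now [0.644 0.004 1.267] turn [0.     0.     0.0113] shift after turn [ 0.643 -0.018  1.267]
```

View pics/t4c.png

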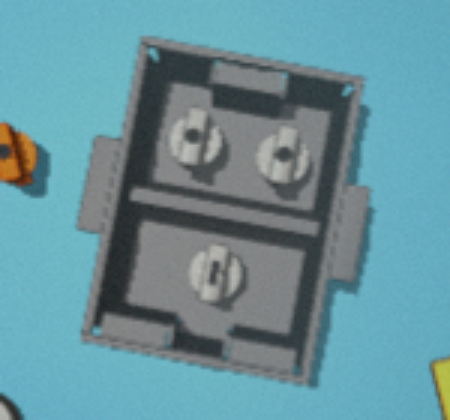

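View pics/w4.png

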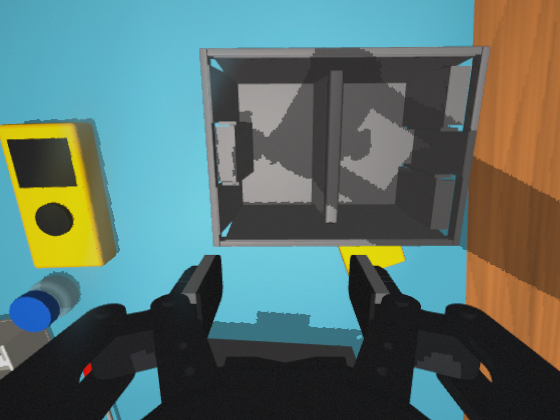

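All three nozzles stand upright in the base tray. The earless tray has been knocked to (430,-319) mm, yaw about -7.1°. Its rib is at (333,150) and its single ledge is on the far side at (227,150).

Run:
```python
from h import *
plan(.4304,-.3188,.13,-97.1)
```

```text
pose [ 0.4814 -0.2832  0.2267] yaw -97.36 j6 2.61 t 38.475 F [ 0.6 -1.2  0.7] w 59.9 g 0.0
shift now [0.418 0.46  0.967] turn [ 0.      0.     -0.0015] shift after turn [0.416 0.462 0.967]
```

```bash
python3 -m jog '[0.42,0.46,0,0,0,-0.0015, 0.42,0.46,0.5,0,0,-0.0015, 0.42,0.46,0.96,0,0,-0.0015, 0.42,0.46,0.96,0,0,-0.0015, 0.42,0.46,0.96,0,0,-0.0015]' >/dev/null
python3 - <<'E'
from h import *
f=grab('wrist','w5.png');P=cloud(f); q=inbox(P,.3,.68,-.55,-.2,.088,.1); print(len(q),rect(q))
q=inbox(P,.39,.47,-.37,-.27,.052,.066); print('rib',len(q),rect(q))
plan(.4304,-.3188,.037,-97.1)
E
```

```text
15794 (array([ 430.4, -319.1]), array([227., 166.]), -7.0)
rib 2297 (array([ 430.1, -320.1]), array([101.6,  12. ]), 82.9)
pose [ 0.4315 -0.32    0.1334] yaw -97.24 j6 2.49 t 39.15 F [-0.2 -0.4  0.4] w 60.1 g 0.0
shift now [-0.013  0.016  0.964] turn [-0.001  -0.0008 -0.0008] shift after turn [-0.011  0.013  0.964]
```

```bash
python3 -m jog '[0,0.01,0.4,0,0,-0.001, 0,0.01,0.7,0,0,-0.001, 0,0.01,0.9,0,0,-0.001, 0,0.01,0.97,0,0,-0.001, 0,0.01,0.97,0,0,-0.001]'
python3 -m jog '[0,0,0,0,0,0, 0,0,0,0,0,0, 0,0,0,0,0,0, 0,0,0,0,0,0, 0,0,0,0,0,0, 0,0,0,0,0,0, 0,0,0,0,0,0]' 5
python3 -m jog '[0,0,-0.05,0,0,0, 0,0,-0.1,0,0,0, 0,0,-0.2,0,0,0, 0,0,-0.2,0,0,0]'
```

```text
time: 39.78
tool_pos: [0.4301, -0.3196, 0.0352]
tool_rot: [0.0, -0.662, 0.75, -0.001]
contact_force: [-0.3, -0.6, 0.7]
gripper_width: 0.699
grasp_force: 0.0
time: 40.65
tool_pos: [0.4298, -0.3193, 0.0347]
tool_rot: [0.0, -0.662, 0.75, -0.001]
contact_force: [-0.8, 0.1, 6.1]
gripper_width: 0.128
grasp_force: 58.9
time: 41.15
tool_pos: [0.4298, -0.3194, 0.0548]
tool_rot: [0.0, -0.662, 0.75, -0.001]
contact_force: [0.0, 0.2, -3.4]
gripper_width: 0.126
grasp_force: 57.4
```

```bash
python3 -m jog '[0,0,-0.3,0,0,0, 0,0,-0.6,0,0,0, 0,0,-0.99,0,0,0, 0,0,-0.99,0,0,0]' >/dev/null
python3 -m jog '[0,0,-0.4,0,0,0, 0,0,-0.8,0,0,0, 0,0,-0.99,0,0,0, 0,0,-0.99,0,0,0]' >/dev/null
python3 -m jog '[0,0,0,0,0,-0.05, 0,0,0,0,0,-0.1, 0,0,0,0,0,-0.15, 0,0,0,0,0,-0.2, 0,0,0,0,0,-0.25, 0,0,0,0,0,-0.3, 0,0,0,0,0,-0.34, 0,0,0,0,0,-0.34]'  >/dev/null
python3 -m jog '[0,0,0,0,0,-0.05, 0,0,0,0,0,-0.1, 0,0,0,0,0,-0.15, 0,0,0,0,0,-0.2, 0,0,0,0,0,-0.25, 0,0,0,0,0,-0.3, 0,0,0,0,0,-0.34, 0,0,0,0,0,-0.34]' >/dev/null
python3 -m jog '[0,0,0,0,0,-0.05, 0,0,0,0,0,-0.1, 0,0,0,0,0,-0.15, 0,0,0,0,0,-0.2, 0,0,0,0,0,-0.25, 0,0,0,0,0,-0.296, 0,0,0,0,0,-0.296, 0,0,0,0,0,-0.296]'
python3 - <<'E'
from h import *
plan(.5352,.0003,.25,78.6)
E
```

```text
time: 45.15
tool_pos: [0.4291, -0.3187, 0.2512]
tool_rot: [-0.0, 0.775, 0.632, -0.0]
contact_force: [0.0, 0.4, -4.0]
gripper_width: 0.126
grasp_force: 57.7
pose [ 0.4291 -0.3187  0.2512] yaw 78.34 j6 -0.57 t 45.15 F [ 0.   0.4 -4. ] w 10.8 g 57.7
shift now [3.339 0.395 0.013] turn [-0.0002 -0.0001 -0.0014] shift after turn [3.337 0.41  0.012]
```

Now move over the base tray, and check the held tray's pose against it.

```bash
python3 -m jog '[0.3,0.03,0,0,0,-0.0014, 0.6,0.07,0,0,0,-0.0014, 0.84,0.1,0,0,0,-0.0014, 0.84,0.1,0,0,0,-0.0014]' >/dev/null
python3 -m jog '[0.3,0.03,0,0,0,0, 0.6,0.07,0,0,0,0, 0.84,0.1,0,0,0,0, 0.84,0.1,0,0,0,0]' >/dev/null
python3 -m jog '[0.3,0.03,0,0,0,0, 0.6,0.07,0,0,0,0, 0.84,0.1,0,0,0,0, 0.84,0.1,0,0,0,0]' >/dev/null
python3 -m jog '[0.3,0.03,0,0,0,0, 0.6,0.07,0,0,0,0, 0.82,0.1,0,0,0,0, 0.82,0.1,0,0,0,0, 0.82,0.1,0,0,0,0]' >/dev/null
python3 - <<'E'
from h import *
plan(.5352,.0003,.2,78.6)
f=grab('wrist','w6.png'); P=cloud(f)
q=inbox(P,.38,.68,-.14,.14,.295,.325); print('held rim',len(q),rect(q),np.median(q[:,2]))
f=grab('top','t6.png'); P=cloud(f)
q=inbox(P,.38,.68,-.14,.14,.088,.1); print('base',len(q),rect(q))
q=inbox(P,.38,.68,-.14,.14,.295,.325); print('held rim',len(q),rect(q),np.median(q[:,2]))
grab('side','s6.png')
E
```

```text
pose [ 5.336e-01 -5.000e-04  2.516e-01] yaw 78.7 j6 0.06 t 47.275 F [-0.1  0.1 -3.4] w 11.1 g 57.7
shift now [0.012 0.014 0.516] turn [-0.      0.0003  0.0006] shift after turn [0.011 0.014 0.516]
held rim 46694 (array([536.5,  26.1]), array([208.8, 110. ]), -10.6) 0.311480167843174
base 1 (array([419. ,  -5.6]), array([0., 0.]), 0.0)
held rim 2177 (array([533.3,  -2.4]), array([227.1, 164.9]), -11.3) 0.3056865888923086
```

View pics/w6.png

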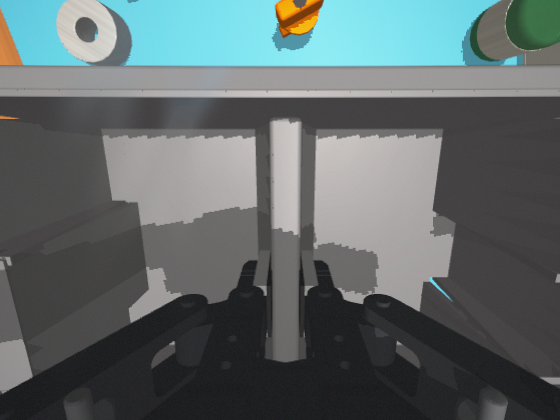

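The wrist view shows the held tray level and gripped on its rib (287,200). Centre and yaw match the base.

```bash
python3 -m jog '[0.015,0.015,0.2,0,0,0.0005, 0.015,0.015,0.4,0,0,0.0005, 0.015,0.015,0.7,0,0,0.0005, 0.015,0.015,0.7,0,0,0.0005, 0.015,0.015,0.7,0,0,0.0005]' >/dev/null
python3 - <<'E'
from h import *
plan(.5355,.0006,.124,78.7)
f=grab('top'); P=cloud(f)
q=inbox(P,.38,.68,-.14,.14,.225,.255); print('held rim',len(q),rect(q),np.median(q[:,2]))
E
```

```text
pose [0.5355 0.0021 0.1817] yaw 78.71 j6 0.06 t 48.05 F [ 0.8 -0.6 -2.7] w 11.3 g 57.7
shift now [-0.015  0.003  0.577] turn [-0.0001  0.      0.    ] shift after turn [-0.015  0.003  0.577]
held rim 1989 (array([5.348e+02, 1.000e-01]), array([227.1, 164.5]), -11.3) 0.23860881138926282
```

```bash
python3 -m jog '[0,0,0.2,0,0,0, 0,0,0.35,0,0,0, 0,0,0.5,0,0,0, 0,0,0.57,0,0,0, 0,0,0.57,0,0,0]' | sed -n '2p;4p'
python3 -m jog '[0,0,0.02,0,0,0, 0,0,0.04,0,0,0, 0,0,0.04,0,0,0]' | sed -n '2p;4p'
```

```text
tool_pos: [0.535, 0.0022, 0.1238]
contact_force: [-0.5, -0.7, -3.8]
tool_pos: [0.5356, 0.0021, 0.1209]
contact_force: [-0.7, 0.3, -4.3]
```

```bash
python3 -m jog '[0,0,0.015,0,0,0, 0,0,0.02,0,0,0, 0,0,0.02,0,0,0]' | sed -n '2p;4p'
python3 -m jog '[0,0,0.01,0,0,0, 0,0,0.01,0,0,0]' | sed -n '2p;4p'
python3 -m jog '[0,0,0.01,0,0,0, 0,0,0.01,0,0,0]' | sed -n '2p;4p'
```

```text
tool_pos: [0.5354, 0.0021, 0.1187]
contact_force: [-0.2, -0.8, -4.5]
tool_pos: [0.5354, 0.0021, 0.1176]
contact_force: [0.4, -0.5, -3.4]
tool_pos: [0.5355, 0.0021, 0.1168]
contact_force: [0.9, -0.6, -2.6]
```

```bash
python3 -m jog '[0,0,0.008,0,0,0, 0,0,0.008,0,0,0]' | sed -n '2p;4p'
python3 -m jog '[0,0,0.008,0,0,0, 0,0,0.008,0,0,0]' | sed -n '2p;4p'
```

```text
tool_pos: [0.5357, 0.0021, 0.1167]
contact_force: [-2.3, -0.1, 3.1]
tool_pos: [0.5359, 0.002, 0.1166]
contact_force: [-4.5, 0.8, 6.0]
```

Seated on the ledges at the expected height. I'll release, retreat upward and look.

```bash
python3 -m jog '[0,0,-0.01,0,0,0, 0,0,-0.01,0,0,0, 0,0,-0.01,0,0,0]' 40 | sed -n '2p;4p'
python3 -m jog '[0,0,-0.3,0,0,0, 0,0,-0.6,0,0,0, 0,0,-0.99,0,0,0, 0,0,-0.99,0,0,0]' | sed -n '2p;4p'
python3 -m jog '[0,0,-0.5,0,0,0, 0,0,-0.8,0,0,0, 0,0,-0.8,0,0,0]' >/dev/null
python3 -m jog '[-0.99,0,0,0,0,0, -0.99,0,0,0,0,0, -0.99,0,0,0,0,0]' >/dev/null
python3 -m jog '[-0.99,0,0,0,0,0, -0.99,0,0,0,0,0, -0.99,0,0,0,0,0]' >/dev/null
python3 - <<'E'
from h import *
f=grab('top','t7.png'); P=cloud(f)
q=inbox(P,.38,.68,-.14,.14,.165,.19); print('rim',len(q),rect(q),q[:,2].min(),np.median(q[:,2]),q[:,2].max())
grab('side','s7.png'); a=np.hstack([cv2.imread('pics/t7.png')[40:320,60:500],cv2.imread('pics/s7.png')[100:380,80:440]]); cv2.imwrite('pics/c7.png',a)
print(manip.state()['time'])
E
```

```text
tool_pos: [0.5356, 0.0021, 0.116]
contact_force: [-0.4, 0.1, -0.6]
tool_pos: [0.5378, 0.0018, 0.2193]
contact_force: [-0.0, 0.1, -0.5]
rim 1737 (array([5.351e+02, 1.000e-01]), array([227.2, 164.8]), -11.4) 0.16500180960650535 0.175947895037175 0.1809911975537094
52.575
```

View pics/c7.png

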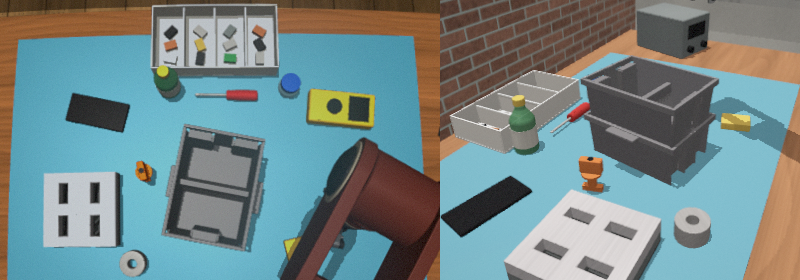

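The picture shows all four seats empty (83,210). The earless tray stands level on the base tray (215,185), turned end for end, with its rim at about 176 mm. The bystanders have not moved.

```bash
python3 -c "
from plant import manip
print(manip.job_done())"
```

```text
the job is handed in; nothing more can be done
None
```

I handed the job in at about 53 s: all three nozzles present were twisted free and lowered upright into the base tray, the earless tray stands level on its ledges turned end for end, and everything was let go with the bystanders undisturbed.

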